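# Snap the black marker into the bench clip

### The job

Take the marker with the black cap, lay it along the two spring clips of the blue holder, about centred, and press it straight down until it snaps fully home in both, then stop pushing and let go. Either end may point either way. Do not lean hard on the holder, and leave the red marker and the ballpoint pen where they lie.

Things in the scene. Friction and masses are not known exactly. Their poses are not given: they have to be found in the camera images.
- black_marker: the white felt marker with the black cap, round, 135 mm long, 16 mm thick, lying flat on the bench; origin at the underside of its middle as it first lies; its y axis runs along its length, z up
- black_marker_mid (a point): the middle of the black-capped marker, on its centre line, 8 mm above the origin of black_marker
- holder: fixed blue holder, base 52 x 124 mm, top at z = 20 mm; origin at the centre of its underside on the bench, z up. Two clips stand on it, 42 mm either side of its middle along its y axis, each 12 mm long in y; a marker lies in both, along y. The 70 mm between the clips are free for fingers. A tall black computer stands behind, at x over 0.68
- clip_seat (a point): where a marker's middle (on its centre line) lies once snapped home: over the holder's middle, 38 mm above its underside, axes as the holder's. The marker then rests on black rests at z = 30 mm. The jaws meet it about 18 mm above this, resist most (6 to 10 N for both clips together) 10 to 16 mm above it, and from about 7 mm above snap it down
- clip_a (a point): centre of the clip on the holder's +y side, at the height of its narrowest place, 45 mm above the holder's underside (the other clip is its mirror image at -y). A pair of sprung steel jaws that swing apart in x; flared tips 66 mm above the bench, about 27 mm apart inside, narrowing to 9 mm here and opening again below to 21 mm
- red_marker: the same kind of marker with a red cap, same size; bystander; origin at the underside of its middle, y along its length
- ballpen: thin white and red ballpoint pen, 145 mm long, 11 mm wide, 9 mm high; bystander; origin at the underside of its middle, y along its length
Not all that is in view belongs to the job. There is more than one size of the holder; the job needs the middle-sized.

How it is judged:
By the outcome, as a careful person would: the job done as asked, in the order asked, and still so for the second after the job is handed in, with the robot touching nothing.
It also fails if it takes over 38 s, if anything falls off the work surface, if the arm or the gripper's body presses on something with over 40 N, if the wrist force passes 120 N, or if a joint passes its speed limit or range.

### The arm

A 7-joint arm with a two-finger parallel gripper is mounted at the origin on a cart in front of the work surface, level with it; the furniture and walls round the work are solid. World frame = base frame: x ahead of the robot, y to its left, z up, the work surface at z = 0. Lengths are in m, angles in rad, forces in N, time in s.
With the tool pointing down it reaches from about 0.4 to 0.9 m from the base axis. Payload 5.6 kg.
Tool frame: the origin (TCP) lies midway between the tips of the shut fingers; the grasp point (between the pads) lies 19 mm behind it; y points along the fingers, z is the direction in which the jaws open and shut, and the axes are right-handed (so a half turn about y gives the same grasp; the last joint's range is limited). The gripper opens to 92 mm and grips with 3 to 60 N. Pads are 20 mm wide; open, the fingers measure 128 mm over their backs; the gripper's body (75 mm by 189 mm) begins 69 mm behind the grasp point.
Start: joints at [-1.22, 0.468, -0.012, 1.603, 0.006, 1.071, -0.056], TCP at [0.249, 0.6, 0.215] pointing down, gripper open.
Joint ranges: [-2.53, 2.53], [-0.31, 2.02], [-1.57, 1.55], [0.28, 2.44], [-1.29, 4.43], [0.15, 1.84], [-2.92, 2.92]. Speed limits (rad/s): [2.57, 2.57, 3.14, 3.14, 3.14, 3.14, 3.14].

### API

Orientations are given as a 3x3 rotation matrix whose columns are the frame's x, y, z axes.
In Python, from station import env, effector, solver, viewer, workorder, search_frame, tip_of gives the robot as it stands. Calls block until the motion is done:
- env.reach(position, orientation): joint-space move of the TCP to a pose.
- env.movel(position, frame=None, rate=0.15): straight line of the TCP; frame=None keeps the orientation; rate is the mean speed in m/s.
- env.goto_joints(angles): joint-space move.
- effector.release() and effector.grasp(squeeze=None): open the fingers fully, or close them until they stop; squeeze is the grip in N (None keeps the last).
- env.pause(seconds).
- solver.inverse_kinematics(position, orientation): joint angles nearest the present ones, or None.
- env.sense(): the state.
- viewer.read_camera(name): name is "side" or "top" or "wrist"; returns (picture, depth): 384x512x3 uint8, red, green, blue; 384x512 float32, m along the optical axis (not along the pixel's ray), 0 where there is no reading.
- viewer.camera_info(name): a dict with "intrinsics" (3x3 intrinsics, pixels), "eye" and "rotation" of the camera in the world; the wrist camera has in their place "T_tool_cam" (4x4, takes a point from camera to tool coordinates, whose origin is the TCP and whose axes are the tool frame's). Camera axes: x right, y up, looking along -z (the intrinsics and any distortion apply to the point x, -y, -z); pixel columns grow to the right and rows downward; lengths in m; the calibration is good to about 2 mm. A picture is of the moment at which its call begins: read the wrist's pose just before it. camera_info takes no time and is no camera call.
A pose or a line that the arm cannot do raises env.PlanningError and nothing moves.
- workorder.finish_job(): hands the job in, once; it reports no verdict.
Trained networks look in the newest picture that a camera, given by its name, has taken for a name from the list of things; names that differ only in an ending like _2 or _b are one class to them, and where a whole thing is asked for, a point or a joint stands for the part that bears it (a point fixed in the world has none). Each returns a list of dicts, best first, with "score" (0 to 1); they miss things now and then, are a little off and sometimes report something else, mostly with a low value. They report only what shows in the picture. A call takes as long as a camera call. They do not tell look-alikes from the thing itself.
- search_frame(camera, name): "at" ([x, y, z] in m, in world coordinates, good to about 4 mm: the middle of the surface that is visible of it).
- tip_of(camera, name): "at" ([x, y, z] in m, in world coordinates, good to about 4 mm: a listed point, or the origin of a listed thing).
The state is a dict: "t": time; "joint_positions": joint angles; "joint_velocities": joint speeds; "tau": joint torques, N m; "ee_pos": TCP position; "tcp_rot": TCP orientation; "wrist_force": force on the tool from outside, world axes, zero at the start; "moment": the same for the moment, N m; "gripper_width": finger opening in m.
Only numpy, scipy, OpenCV 4.12 (cv2) and the standard library are available. Lean on these libraries where they do the work, as an engineer would, in place of code of your own. Each camera call takes 0.05 s, during which the arm holds its last target. There are 200 camera calls.

## Working session

There is one attempt and no reset: what is moved stays moved. The work goes in short steps, each a Python script; the robot and the scene stay as the last script left them, time stands still between calls to the robot, and variables do not carry over. Pictures are saved under pics/ and viewed, about 8 in all and at most 12, crops included, and the job is handed in when it is done.

```bash
mkdir -p pics; ls; cat > h.py <<'E'
import numpy as np, cv2
from station import env, effector, solver, viewer, workorder, search_frame, tip_of
def cam(name):
    s=env.sense(); p,d=viewer.read_camera(name); i=viewer.camera_info(name)
    K=np.array(i["intrinsics"])
    if "eye" in i: R=np.array(i["rotation"]);e=np.array(i["eye"])
    else:
        T=np.array(i["T_tool_cam"]); Rt=np.array(s["tcp_rot"]); R=Rt@T[:3,:3]; e=Rt@T[:3,3]+np.array(s["ee_pos"])
    return p,d,K,R,e,i
def cloud(d,K,R,e):
    v,u=np.mgrid[:d.shape[0],:d.shape[1]]
    c=np.stack([(u-K[0,2])/K[0,0]*d,-(v-K[1,2])/K[1,1]*d,-d],-1)
    P=c@R.T+e; P[d==0]=np.nan; return P
def save(n,p): cv2.imwrite(f"pics/{n}.png",np.ascontiguousarray(p[...,::-1]))
E
python3 - <<'E'
from h import *
np.set_printoptions(precision=4,suppress=True)
ims=[]
for c in ["top","side"]:
    p,d,K,R,e,i=cam(c); save(c,p); np.savez(f"{c}.npz",P=cloud(d,K,R,e),p=p)
    print(c,e,{k:v for k,v in i.items() if k not in("eye",)})
    for n in ["black_marker","red_marker","ballpen","holder"]: print(n,[(np.round(r["at"],3).tolist(),round(r["score"],2)) for r in search_frame(c,n)])
    for n in ["black_marker_mid","clip_seat","clip_a","holder"]: print(n,[(np.round(r["at"],3).tolist(),round(r["score"],2)) for r in tip_of(c,n)])
print(env.sense()["t"],env.sense()["tcp_rot"])
E
```

```text
pics
top [0.2932 0.2067 1.2326] {'intrinsics': array([[428.3892,   0.    , 249.6601],
       [  0.    , 428.3892, 190.465 ],
       [  0.    ,   0.    ,   1.    ]]), 'rotation': array([[-0.0177,  0.9763, -0.2159],
       [-0.9998, -0.0168,  0.0059],
       [ 0.0022,  0.2159,  0.9764]])}
black_marker [([0.615, -0.122, 0.014], 0.5)]
red_marker [([0.454, -0.136, 0.014], 0.76)]
ballpen [([0.539, -0.172, 0.012], 0.69)]
holder [([0.528, 0.624, 0.024], 0.64), ([0.503, 0.151, 0.018], 0.61), ([0.543, 0.002, 0.01], 0.56)]
black_marker_mid [([0.617, -0.127, 0.008], 0.73)]
clip_seat [([0.545, -0.002, 0.024], 0.79), ([0.509, 0.155, 0.044], 0.64), ([0.528, 0.621, 0.051], 0.64)]
clip_a [([0.551, 0.033, 0.033], 0.98), ([0.544, 0.681, 0.061], 0.76), ([0.518, 0.195, 0.043], 0.7)]
holder [([0.547, 0.001, -0.004], 0.95), ([0.529, 0.624, -0.004], 0.65), ([0.509, 0.15, -0.003], 0.62)]
side [0.5598 1.7898 0.9875] {'intrinsics': array([[497.0357,   0.    , 260.8172],
       [  0.    , 497.0357, 186.2119],
       [  0.    ,   0.    ,   1.    ]]), 'rotation': array([[-0.9997, -0.0118,  0.0203],
       [ 0.0235, -0.5027,  0.8641],
       [ 0.    ,  0.8644,  0.5028]])}
black_marker []
red_marker [([0.459, -0.111, 0.012], 0.4)]
ballpen []
holder [([0.534, 0.65, 0.023], 0.78), ([0.51, 0.178, 0.018], 0.69)]
black_marker_mid [([0.619, -0.128, 0.008], 0.45)]
clip_seat [([0.531, 0.621, 0.05], 0.84), ([0.506, 0.158, 0.037], 0.77), ([0.542, 0.0, 0.024], 0.59)]
clip_a [([0.545, 0.03, 0.029], 0.62), ([0.516, 0.198, 0.044], 0.55), ([0.548, 0.68, 0.06], 0.55)]
holder [([0.506, 0.154, 0.001], 0.83), ([0.531, 0.628, -0.002], 0.72), ([0.55, -0.001, -0.004], 0.65)]
0.9 [[ 0.9234  0.      0.3838]
 [-0.3838  0.      0.9234]
 [ 0.     -1.      0.0001]]
```

View pics/top.png

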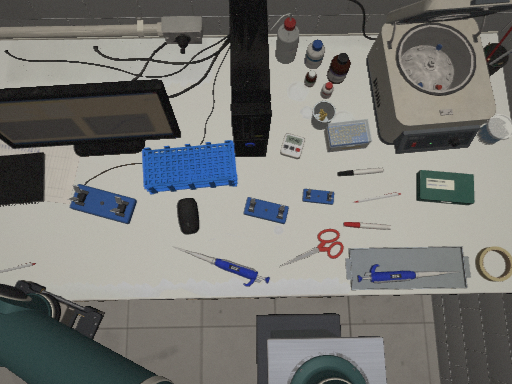

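View pics/side.png

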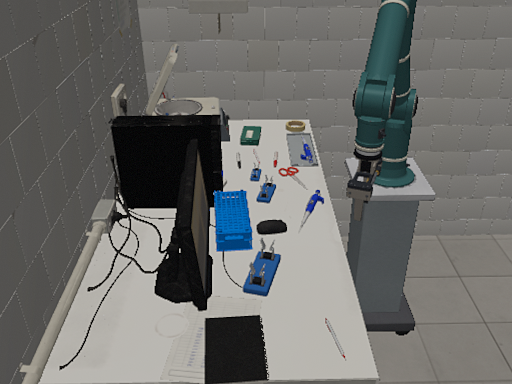

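```bash
cat >> h.py <<'E'
def rot(a,s=1):
    z=s*np.array([np.cos(a),np.sin(a),0]); y=np.array([0,0,-1.]); return np.stack([np.cross(y,z),y,z],1)
E
python3 - <<'E'
from h import *
np.set_printoptions(precision=3,suppress=True)
f=np.load("top.npz");P=f["P"];p=f["p"]
hsv=cv2.cvtColor(p,cv2.COLOR_RGB2HSV)
# holder blue
m=cv2.inRange(hsv,(100,120,60),(125,255,255))
w=m.copy()*0; w[190:230,238:295]=1
q=P[(m>0)&(w>0)]; q=q[np.isfinite(q[:,0])]; r=cv2.minAreaRect(q[:,:2].astype(np.float32)*1000); print("holder rect",r)
for n,(a,b,c,d) in {"blk":(162,180,332,388),"red":(216,234,338,395)}.items():
    S=P[a:b,c:d].reshape(-1,3); S=S[(S[:,2]>0.006)&(S[:,2]<.03)]; print(n,len(S),S.mean(0),cv2.minAreaRect(S[:,:2].astype(np.float32)*1000))
# obstacles
for x in np.arange(.3,.85,.05):
    row=[]
    for y in np.arange(-.3,.75,.05):
        k=(abs(P[...,0]-x)<.025)&(abs(P[...,1]-y)<.025)
        row.append(int(1000*np.nanmax(P[...,2][k])) if k.any() else -1)
    print(round(x,2),row)
print(viewer.camera_info("wrist"))
for pos,a in [([.507,.154,.25],-.23),([.617,-.127,.2],0),([.617,-.127,.003],0),([.507,.154,.033],-.23)]:
    for s in (1,-1): print(pos,s,solver.inverse_kinematics(np.array(pos),rot(a,s)))
E
```

```text
holder rect ((503.6579895019531, 153.723388671875), (119.82244873046875, 49.600311279296875), 75.34423828125)
blk 228 [ 0.614 -0.124  0.013] ((616.9406127929688, -126.64395904541016), (20.948299407958984, 134.57606506347656), 5.75620698928833)
red 246 [ 0.455 -0.134  0.014] ((454.4118957519531, -126.74153137207031), (27.653182983398438, 150.76119995117188), 2.222175359725952)
0.3 [28, 33, 34, 34, 28, 19, 6, 7, 7, 25, 30, 27, 5, 7, 5, 6, 6, 603, 578, 348, 347]
0.35 [7, 8, 9, 27, 16, 19, 11, 11, 11, 7, 29, 32, 31, 24, 6, 7, 6, 5, 5, 6, 6]
0.4 [16, 15, 15, 16, 16, 13, 15, 11, 6, 7, 5, 5, 13, 22, 20, 5, 6, 6, 7, 6, 5]
0.45 [5, 4, 19, 19, 20, 17, 13, 7, 24, 21, 5, 7, 7, 36, 36, 6, 5, 24, 7, 7, 6]
0.5 [35, 6, 5, 6, 13, 17, 15, 6, 68, 25, 68, 7, 5, 40, 39, 6, 6, 95, 93, 31, 30]
0.55 [38, 10, 12, 15, 12, 48, 44, 48, 6, 24, 68, 7, 14, 77, 77, 78, 80, 97, 31, 93, 94]
0.6 [40, 6, 18, 22, 19, 21, 5, 5, 6, 6, 5, 85, 79, 78, 77, 78, 80, 8, 6, 27, 31]
0.65 [114, 124, 118, 7, 4, 5, 6, 21, 23, 334, 336, 335, 78, 77, 78, 79, 85, 9, 9, 8, 7]
0.7 [185, 184, 184, 75, 74, 75, 6, 22, 22, 335, 337, 337, 89,
[... 434 characters left out ...]
.959, -0.169],
       [ 1.   ,  0.001, -0.   ,  0.001],
       [ 0.   ,  0.   ,  0.   ,  1.   ]])}
[0.507, 0.154, 0.25] 1 [-0.784  0.233  0.501  1.885 -0.128  1.055 -0.461]
[0.507, 0.154, 0.25] -1 [-0.324  0.23  -0.04   1.856  0.01   1.055  2.544]
[0.617, -0.127, 0.2] 1 [-0.351  0.512  0.693  1.704 -0.367  1.059  0.461]
[0.617, -0.127, 0.2] -1 [-0.676  0.842  1.344  1.722 -0.855  1.301 -2.283]
[0.617, -0.127, 0.003] 1 [-0.173  0.742  0.445  1.794 -0.463  0.71   0.527]
[0.617, -0.127, 0.003] -1 [-0.57   1.048  1.104  1.819 -1.106  1.047 -2.146]
[0.507, 0.154, 0.033] 1 [-0.687  0.56   0.413  2.037 -0.377  0.618 -0.249]
[0.507, 0.154, 0.033] -1 [-0.195  0.546 -0.202  2.004  0.183  0.609  2.392]
```

```bash
python3 - <<'E'
from h import *
np.set_printoptions(precision=4,suppress=True)
env.reach(np.array([.507,.154,.21]),rot(-.25))
print(env.sense()["t"],env.sense()["ee_pos"])
p,d,K,R,e,i=cam("wrist");save("w1",p);np.savez("w1.npz",P=cloud(d,K,R,e),p=p)
for n in ["clip_seat","clip_a","holder"]: print(n,[(np.round(r["at"],4).tolist(),round(r["score"],2)) for r in tip_of("wrist",n)])
E
```

```text
2.7667 [0.5067 0.1557 0.2099]
clip_seat [([0.5049, 0.1517, 0.0372], 0.64), ([0.5434, -0.0011, 0.0246], 0.64)]
clip_a [([0.5513, 0.0267, 0.0317], 0.86), ([0.514, 0.1943, 0.0444], 0.61)]
holder [([0.5049, 0.1517, 0.0012], 0.91), ([0.5441, 0.0015, 0.0022], 0.66)]
```

View pics/w1.png

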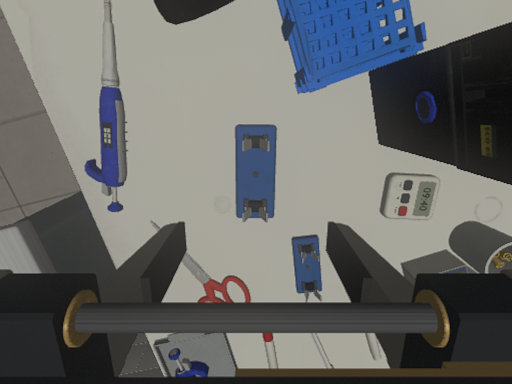

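The holder is seen clearly at pixel (256,171), with its clips at (256,143) and (256,207). The small one is at (307,265). Next I measure it from the base top and go to the marker.

```bash
python3 - <<'E'
from h import *
np.set_printoptions(precision=4,suppress=True)
f=np.load("w1.npz");P=f["P"];p=f["p"]
hsv=cv2.cvtColor(p,cv2.COLOR_RGB2HSV)
m=cv2.inRange(hsv,(100,100,40),(125,255,255))>0
w=np.zeros_like(m); w[115:228,225:288]=1
k=m&w&(P[...,2]>.012)&(P[...,2]<.028)
q=P[k]; print("z",np.median(q[:,2]),cv2.minAreaRect(q[:,:2].astype(np.float32)*1000))
k=w&(P[...,2]>.045)&(P[...,2]<.08); q=P[k]; print(len(q))
n,l=cv2.connectedComponents(k.astype(np.uint8))
for j in range(1,n):
    s=P[l==j]
    if len(s)>5: print(len(s),s.min(0),s.max(0),s.mean(0))
env.reach(np.array([.617,-.127,.15]),rot(.08))
print(env.sense()["t"],env.sense()["ee_pos"])
p,d,K,R,e,i=cam("wrist");save("w2",p);np.savez("w2.npz",P=cloud(d,K,R,e),p=p)
for n in ["black_marker_mid","black_marker","red_marker"]: print(n,[(np.round(r["at"],4).tolist(),round(r["score"],2)) for r in tip_of("wrist",n)])
E
```

```text
z 0.01873733885834661 ((504.82476806640625, 155.3726806640625), (120.66522979736328, 49.52464294433594), 75.14450073242188)
385
98 [0.5001 0.1925 0.0458] [0.5112 0.2054 0.0667] [0.5054 0.1991 0.0572]
100 [0.5188 0.1879 0.0451] [0.5302 0.1997 0.0666] [0.5247 0.194  0.0571]
91 [0.4785 0.1121 0.045 ] [0.4899 0.1247 0.0674] [0.4841 0.1184 0.0567]
95 [0.4977 0.1059 0.045 ] [0.5093 0.1194 0.0658] [0.5037 0.1133 0.0568]
4.1417 [ 0.6173 -0.1253  0.15  ]
black_marker_mid [([0.6171, -0.1303, 0.0092], 0.88)]
black_marker [([0.6134, -0.1268, -0.0064], 0.69)]
red_marker [([0.4539, -0.1389, 0.0009], 0.57)]
```

View pics/w2.png

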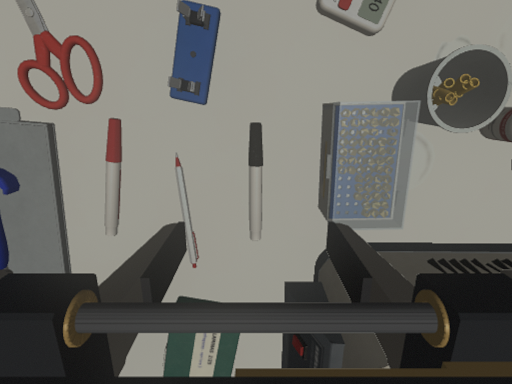

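```bash
python3 - <<'E'
from h import *
np.set_printoptions(precision=4,suppress=True)
f=np.load("w2.npz");P=f["P"]
w=np.zeros(P.shape[:2],bool); w[115:250,235:275]=1
for lo in (.005,.007):
    S=P[w&(P[...,2]>lo)&(P[...,2]<.03)]
    print(len(S),S.max(0),cv2.minAreaRect(S[:,:2].astype(np.float32)*1000))
T=np.load("top.npz")["P"]
for nm,Q in (("w",P[:, :]),("t",T)):
    for y in np.arange(-.20,-.04,.02):
        k=(abs(Q[...,1]-y)<.01)
        row=[]
        for x in np.arange(.53,.74,.01):
            kk=k&(abs(Q[...,0]-x)<.005); row.append(int(1000*np.nanmax(Q[...,2][kk])) if kk.any() else -1)
        print(nm,round(y,2),row)
E
```

```text
1508 [ 0.627  -0.0585  0.0163] ((615.857177734375, -126.17080688476562), (15.432792663574219, 135.21278381347656), 4.744290828704834)
1501 [ 0.627  -0.0585  0.0163] ((615.857177734375, -126.17080688476562), (15.432792663574219, 135.21278381347656), 4.744290828704834)
w -0.2 [-1, 9, 7, 0, 0, 0, 0, 0, 0, 13, 11, 0, 0, 0, 0, 0, 168, 178, 177, -1, -1]
w -0.18 [6, 8, 0, 0, 0, 0, 0, 0, 13, 15, 13, 0, 0, 0, 0, 0, 0, 0, 0, -1, -1]
w -0.16 [9, 9, 0, 0, 0, 0, 0, 0, 14, 16, 10, 0, 0, 0, 0, 0, 33, 0, -1, -1, -1]
w -0.14 [8, 7, 0, 0, 248, 0, 0, 0, 16, 15, 0, 0, 0, 200, 238, 0, 68, 68, 68, 68, 68]
w -0.12 [8, 0, 262, 262, 262, 0, 0, 0, 15, 15, 0, 0, 0, 255, 255, 0, 68, 68, 68, 69, 69]
w -0.1 [241, 252, 262, 272, 272, 272, 272, 272, 272, 272, 272, 272, 272, 273, 272, 265, 68, 68, 69, 68, 68]
w -0.08 [0, 0, 0, 0, 0, 0, 0, 8, 16, 15, 0, 0, 0, 262, 262, 262, 250, 68, 68, 68, 69]
w -0.06 [0, 0, 0, 0, 1, 0, 0, 8, 14, 12, 0, 0, 0, 1, 0, 68, 68, 69, 69, 68, 68]
t -0.2 [4, 12, 12, 0, 3, 2, 3, 3, 3, 13, 4, 4, 6, 5, 4, 4, 177, 182, 181, 182, 182]
t -0.18 [11, 12, 4, 4, 4, 1, 1, 2, 16, 19, 2, 4, 7, 4, 4, 4, 4, 91, 184, 182, 182]
t -0.16 [10, 15, 3, 4, 4, 4, 4, 3, 20, 22, 4, 1, 4, 4, 3, 1, 64, 66, 1, -1, -1]
t -0.14 [10, 10, 4, 5, 3, 3, 3, 5, 20, 19, 1, 2, 5, 3, 3, 3, 71, 72, 72, 71, 70]
t -0.12 [12, 4, 2, 3, 4, 8, 4, 3, 19, 16, 3, 4, 4, 2, 4, 3, 72, 75, 73, 72, 72]
t -0.1 [7, 2, 4, 3, 3, 1, 4, 5, 17, 18, 4, 3, 1, 4, 1, 51, 73, 71, 71, 70, 73]
t -0.08 [4, 4, 4, 3, 2, 3, 4, 14, 19, 14, 4, 3, 3, 2, 3, 68, 72, 73, 70, 71, 72]
t -0.06 [3, 2, 1, 4, 1, 2, 2, 6, 21, 6, 2, 3, 3, 5, 3, 69, 72, 71, 72, 75, 73]
```

```bash
python3 - <<'E'
from h import *
np.set_printoptions(precision=4,suppress=True)
P=np.load("w2.npz")["P"];a=.083
c=np.array([.616,-.127]);d=P[...,:2]-c
u=d@[np.cos(a),np.sin(a)]; v=d@[-np.sin(a),np.cos(a)]
for y0 in(-.015,-.008,0,.008):
    k=(abs(v-y0)<.012)
    b=u[k&(P[...,2]>.02)&(P[...,2]<.1)&(u>0.03)]; pn=u[k&(P[...,2]>.003)&(P[...,2]<.02)&(u<-.03)]
    print(y0,"box",b.min(),"pen",pn.max())
R=rot(a); env.movel(np.array([.6155,-.127,.05]),R)
print(env.sense()["ee_pos"],env.sense()["t"])
p,dd,K,Rc,e,i=cam("wrist");save("w3",p)
E
```

```text
-0.015 box 0.07187450883268648 pen -0.07926870942581848
-0.008 box 0.07187450883268648 pen -0.07966843638587133
0 box 0.07161048748245183 pen -0.08070478127031086
0.008 box 0.0683840318395064 pen -0.08109461181953644
[ 0.6162 -0.1273  0.0508] 5.1583
```

View pics/w3.png

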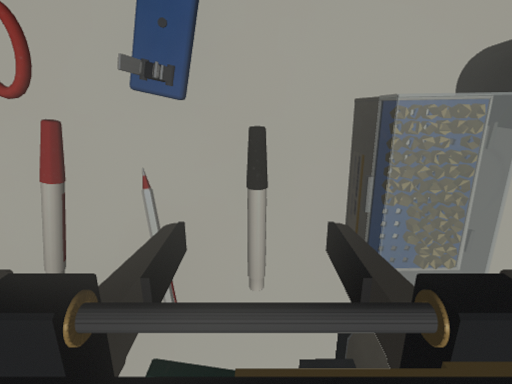

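The marker lies centred between the fingers at about (257,210). The pen at (155,230) and the box edge at (355,180) stay clear of the fingers.

```bash
python3 - <<'E'
from h import *
np.set_printoptions(precision=4,suppress=True)
def st(n): s=env.sense(); print(n,round(s["t"],2),s["ee_pos"],s["wrist_force"],s["gripper_width"])
R=rot(.083); env.movel(np.array([.6135,-.127,.004]),R,rate=.06); env.pause(.1); st("down")
if abs(env.sense()["wrist_force"]).max()<8:
    effector.grasp(35); st("grip")
    env.movel(np.array([.6135,-.127,.13]),rate=.15); env.pause(.1); st("up")
    p,d,K,Rc,e,i=cam("wrist");save("w4",p);np.savez("w4.npz",P=cloud(d,K,Rc,e),p=p,R=np.array(env.sense()["tcp_rot"]),t=np.array(env.sense()["ee_pos"]))
E
```

```text
down 6.22 [ 0.6139 -0.1271  0.0045] [ 0.0749 -0.1747  0.4007] 0.09153869956975827
grip 7.38 [ 0.6136 -0.127   0.0041] [ 0.6174  0.3255 -0.1974] 0.014417237370817864
up 8.47 [ 0.6127 -0.1268  0.1288] [ 0.6259  0.1986 -0.8285] 0.0151294811510704
```

View pics/w4.png

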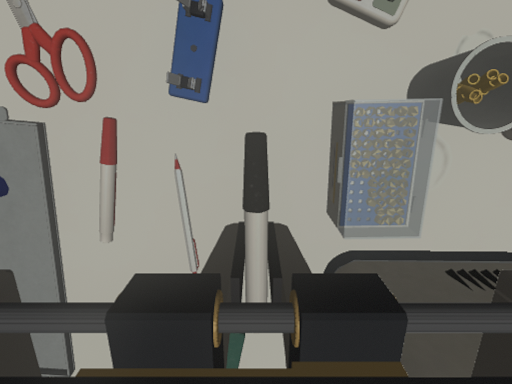

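The marker is held, cap end at (256,135), and it runs along the tool's x. I check its pitch and offset in the hand from depth.

```bash
python3 - <<'E'
from h import *
np.set_printoptions(precision=4,suppress=True)
f=np.load("w4.npz");P=(f["P"]-f["t"])@f["R"]   # tool coords
w=np.zeros(P.shape[:2],bool); w[128:300,240:272]=1
S=P[w&(P[...,1]>-.03)&(P[...,1]<.02)&(abs(P[...,2])<.012)]
print(len(S),S.min(0),S.max(0))
for x in np.arange(-.07,.0,.008):
    q=S[abs(S[:,0]-x)<.004]
    if len(q)>5: print(round(x,3),len(q),"top y",np.percentile(q[:,1],5),"z mid",(q[:,2].min()+q[:,2].max())/2,np.ptp(q[:,2]))
s=env.sense();print(s["ee_pos"])
for z in(.16,.033):
  for g in(1,-1):
    print(solver.inverse_kinematics(np.array([.5045,.156,z]),rot(-.257,g)))
E
```

```text
4184 [-0.068  -0.0298 -0.0108] [0.0419 0.0019 0.009 ]
-0.07 90 top y -0.009294309475888348 z mid -0.0011675406064764705 0.011336965329314053
-0.062 320 top y -0.009871037790361113 z mid -0.001204149230051034 0.012761256485417954
-0.054 331 top y -0.010291936783809175 z mid -0.0008825797430289596 0.01345682421994751
-0.046 330 top y -0.010430088531659953 z mid -0.0012344487951865737 0.014349194933638412
-0.038 345 top y -0.01095344074126685 z mid -0.0009080645064288616 0.015068491090328739
-0.03 338 top y -0.011356266698711724 z mid -0.001306762080892256 0.01593520524319006
-0.022 308 top y -0.011217534140108315 z mid -0.0012646291791122226 0.015967249184473994
-0.014 466 top y -0.025920852734999583 z mid -0.0009223530462444725 0.019838982146391206
-0.006 315 top y -0.019729594845934548 z mid -0.0009028879992063008 0.01452476202765604
[ 0.6128 -0.1269  0.1288]
[-0.8549  0.3638  0.6032  1.9823 -0.2665  0.8732 -0.3663]
[-0.2171  0.3413 -0.1758  1.9416  0.077   0.865   2.4516]
[-0.7491  0.5709  0.4863  2.0446 -0.4441  0.6283 -0.2202]
[-0.2029  0.5435 -0.1988  2.0084  0.1802  0.6062  2.3624]
```

```bash
python3 - <<'E'
from h import *
np.set_printoptions(precision=4,suppress=True)
def st(n): s=env.sense(); print(n,round(s["t"],2),s["ee_pos"],s["wrist_force"],s["gripper_width"])
R=rot(-.257); c=np.array([.5046,.1558])+.0011*R[:2,2]
env.reach(np.r_[c,.13],R); st("over")
env.movel(np.r_[c,.08],R,rate=.1); env.pause(.2); st("hover")
p,d,K,Rc,e,i=cam("wrist");save("w5",p);s=env.sense();np.savez("w5.npz",P=cloud(d,K,Rc,e),p=p,R=np.array(s["tcp_rot"]),t=np.array(s["ee_pos"]))
P=(cloud(d,K,Rc,e)-s["ee_pos"])@np.array(s["tcp_rot"])
k=(P[...,1]>.012)&(P[...,1]<.033)&(abs(P[...,2])<.04)&(P[...,0]<0)&(P[...,0]>-.09)
n,l=cv2.connectedComponents(k.astype(np.uint8))
for j in range(1,n):
    q=P[l==j]
    if len(q)>15: print(len(q),q.min(0),q.max(0),q.mean(0))
E
```

```text
over 9.68 [0.5064 0.1545 0.1301] [-0.6803 -0.1374 -0.2656] 0.014333324408903394
hover 10.53 [0.5061 0.1557 0.0806] [-0.1251  0.0239 -0.3568] 0.01426546863121422
210 [-0.0473  0.0145 -0.0168] [-0.0353  0.0289 -0.0097] [-0.0418  0.0199 -0.0133]
186 [-0.0474  0.0139  0.0069] [-0.0354  0.0287  0.0132] [-0.0418  0.0194  0.0102]
```

View pics/w5.png

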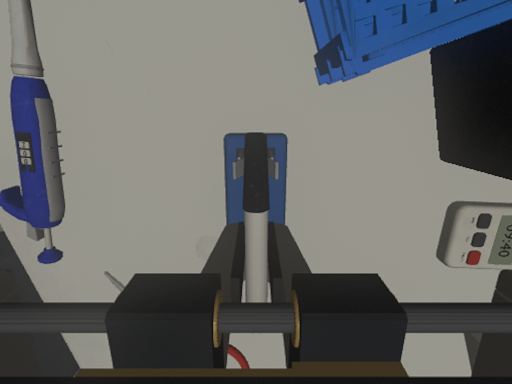

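Marker lies centred over the clip at (256,165), within 0.5 mm sideways and about 0 along. Now I press down in small steps.

```bash
python3 - <<'E'
from h import *
np.set_printoptions(precision=4,suppress=True)
def st(n):
    s=env.sense(); print(n,round(s["t"],2),s["ee_pos"],s["wrist_force"],s["gripper_width"]); return s
R=rot(-.257); c=np.array([.5046,.1558])+.0009*R[:2,2]
env.movel(np.r_[c,.058],R,rate=.06); st("58")
for z in np.r_[np.arange(.054,.0335,-.002)]:
    env.movel(np.r_[c,z],R,rate=.03); s=st(round(z,3))
    if s["wrist_force"][2]>22: print("STOP");break
env.pause(.2); st("end")
p,d,K,Rc,e,i=cam("wrist");save("w6",p);s=env.sense()
P=(cloud(d,K,Rc,e)-s["ee_pos"])@np.array(s["tcp_rot"]);W=cloud(d,K,Rc,e)
w=np.zeros(P.shape[:2],bool); w[128:300,240:272]=1
S=w&(P[...,1]>-.03)&(P[...,1]<.02)&(abs(P[...,2])<.012)
for x in np.arange(-.07,-.02,.008):
    q=W[S&(abs(P[...,0]-x)<.004)]
    if len(q)>5: print(round(x,3),"top world z",np.percentile(q[:,2],95))
E
```

```text
58 11.1 [0.5053 0.1553 0.0575] [-0.1179  0.724  -0.0578] 0.014373818054113424
0.054 11.38 [0.5054 0.1556 0.0539] [ 0.0233  0.1683 -1.2979] 0.014637020219655517
0.052 11.63 [0.5055 0.1556 0.052 ] [-0.0289 -0.5717 -1.1986] 0.014481222755376692
0.05 11.88 [0.5058 0.1557 0.0502] [0.3162 0.131  2.0548] 0.01433571139372002
0.048 12.13 [0.5063 0.1558 0.0488] [0.5029 0.2063 7.2994] 0.014531367946990522
0.046 12.38 [0.5061 0.1559 0.0467] [-0.7874  0.1391  6.5379] 0.014371872305813504
0.044 12.63 [0.5064 0.156  0.0449] [-0.9695  1.0999  7.9961] 0.014091712286888302
0.042 12.88 [0.506  0.1561 0.0424] [0.6239 1.461  3.6719] 0.014508187444812269
0.04 13.13 [0.505  0.1551 0.0393] [ 0.3362  0.432  -5.7132] 0.014606209912581507
0.038 13.38 [0.5047 0.1551 0.0367] [  4.1586   0.2483 -17.1735] 0.014269192585305231
0.036 13.63 [0.5053 0.1553 0.0358] [ 1.8686 -0.7921 -9.4464] 0.014358144775388847
0.034 13.88 [0.5058 0.156  0.0346] [-1.0899  0.5173 -0.711 ] 0.01424315613332677
end 14.08 [0.5058 0.1558 0.0344] [-0.362  -0.3931 -0.4995] 0.014414988499371052
-0.07 top world z 0.043668781135336406
-0.062 top world z 0.044473716838127765
-0.054 top world z 0.044679929153264596
-0.046 top world z 0.05229146436073228
-0.038 top world z 0.05326358992614226
-0.03 top world z 0.04568271271937098
-0.022 top world z 0.04602508317030927
```

```bash
python3 - <<'E'
from h import *
np.set_printoptions(precision=4,suppress=True)
def st(n):
    s=env.sense(); print(n,round(s["t"],2),s["ee_pos"],s["wrist_force"],s["gripper_width"]); return s
R=rot(-.257); c=np.array([.5046,.1558])+.0009*R[:2,2]
for z in (.0333,.0326,.0319):
    env.movel(np.r_[c,z],R,rate=.03); env.pause(.1); s=st(z)
    if s["wrist_force"][2]>5: break
env.movel(np.r_[c,.034],R,rate=.03); env.pause(.1); st("relax")
effector.release(); st("rel")
env.movel(np.r_[c,.16],rate=.15); env.pause(.2); st("up")
for cm in("wrist","side"):
    p,d,K,Rc,e,i=cam(cm); np.savez(f"f_{cm}.npz",P=cloud(d,K,Rc,e),p=p)
    if cm=="wrist": a=p
    else: b=cv2.resize(p[160:220,235:300],(520,384),interpolation=cv2.INTER_CUBIC)
    print([(np.round(r["at"],4).tolist(),round(r["score"],2)) for r in tip_of(cm,"black_marker_mid")])
cv2.imwrite("pics/f.png",np.hstack([cv2.resize(a,(400,300)),cv2.resize(b,(400,300))])[...,::-1])
W=np.load("f_wrist.npz")["P"];D=W[...,:2]-c
x=D@R[:2,2]; y=D@np.array([np.sin(.257),np.cos(.257)])
k=(abs(x)<.009)&(abs(y)<.08)&(W[...,2]>.034)&(W[...,2]<.06)
print("y extent",y[k].min(),y[k].max())
for v in np.arange(-.064,.07,.016):
    kk=k&(abs(y-v)<.004)&(abs(x)<.003)
    if kk.any(): print(round(v,3),np.median(W[...,2][kk]))
E
```

```text
0.0333 14.48 [0.5057 0.1558 0.0339] [-1.5934  0.6608  5.4566] 0.014396974802543613
relax 14.83 [0.5055 0.1556 0.034 ] [-0.0953  0.0453  0.4632] 0.014179635469238151
rel 16.03 [0.5055 0.1556 0.034 ] [ 0.4146  0.3252 -0.0007] 0.09174461528965704
up 17.23 [0.505  0.1553 0.1592] [ 0.1129  0.2116 -0.0983] 0.09197059435122826
[([0.5059, 0.1525, 0.0385], 0.66)]
[([0.5052, 0.1557, 0.0374], 0.38)]
y extent -0.0664441758397998 0.06779496205141383
-0.064 0.04319823691074329
-0.048 0.04409235435559555
-0.032 0.044038915794866546
-0.016 0.04404059823745843
0.0 0.04415716213038601
0.016 0.043752094881322035
0.032 0.044640127535132856
0.048 0.043719551934636225
0.064 0.042593082742329536
```

View pics/f.png

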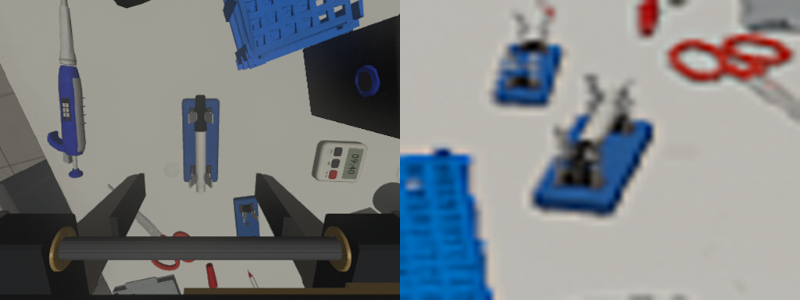

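The marker lies level and centred in the holder at (200,145), held in both clips, with the gripper clear above it. I'm handing in.

```bash
python3 -c "
from h import *
workorder.finish_job(); print(env.sense()['t'])"
```

```text
the job is handed in; nothing more can be done
the job is handed in; nothing more can be done
```

The black-capped marker is snapped home in both clips of the middle-sized blue holder. I let go, lifted clear and handed the job in at about 17 s of the 38 s allowed.

- **Pressing:** The clips resisted with about 8 N at most and then pulled the marker down. A last small push read about 5 N against the rests, and I eased off to nearly zero before opening the fingers.
- **Position:** The marker is level along its whole length and centred to within about 1 mm.
- **Height:** The final wrist depth gave the marker's top at about 44 mm, where fully home should be 46 mm. That camera also reads the holder's base about 1 mm low, and the same depth check gave 46 mm before I let go. I took the marker as fully seated.
- **Network check:** The side camera put the marker's middle within about 1 mm of the seat. The wrist camera put it about 3 mm off along the length, within that network's stated error.
- **Red marker and pen:** I planned the gripper's path clear of both and felt no contact. I did not measure their positions again at the end.

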